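# Hang the vial carrier on the spring-balanced drain arm

## Robot

A 7-joint arm with a two-finger parallel gripper is mounted at the origin on a cart in front of the work surface, level with it; the furniture and walls round the work are solid. World frame = base frame: x ahead of the robot, y to its left, z up, the work surface at z = 0. Lengths are in m, angles in rad, forces in N, time in s.
With the tool pointing down it reaches from about 0.425 to 1.025 m from the base axis. Payload 3.6 kg.
Tool frame: the origin (TCP) lies between the finger pads; the fingertips stand 19 mm ahead of it and the grasp point (between the pads) is the TCP; z points along the fingers, y is the direction in which the jaws open and shut (so a half turn about z gives the same grasp; the last joint's range is limited). The gripper opens to 85 mm and grips with 20 to 120 N. Pads are 22 mm wide; open, the fingers measure 114 mm over their backs; the gripper's body (76 mm by 85 mm) begins 54 mm behind the grasp point. The pads swing forward as they close: fully open they stand 13 mm farther back than shut.
Start: joints at [-1.21, 0.591, 0.048, 1.609, -0.033, 0.943, -0.034], TCP at [0.318, 0.652, 0.25] pointing down, gripper open.
Joint ranges: [-2.69, 2.69], [-0.47, 2.24], [-1.27, 1.36], [0.19, 2.51], [-1.53, 4.68], [0.08, 2.07], [-3.09, 3.09]. Speed limits (rad/s): [2.57, 2.57, 3.14, 3.14, 3.14, 3.14, 3.14].

## Interface

Orientations are given as a 3x3 rotation matrix whose columns are the frame's x, y, z axes.
In Python, from station import ctrl gives the robot as it stands.
- The arm moves only by the tool servo_tool, never from a script. Its arguments are lists of equal length, an entry for each row: "gripper": the opening in per cent of the stroke, from 0 (shut) to 100 (fully open); "slide": the shift along the tool's x, y, z in m, a list of three; "rot": the turn, a rotation vector about the tool's x, y, z in degrees, a list of three. A call has 1 to 12 rows; each row shifts and turns the pose as measured when the row begins, along the tool's axes as they then stand; what a row does not reach is not made up. A row lasts 1/8 s, in which the tool goes at most 62.5 mm and 10.7 degrees, less where a joint would pass 70% of its speed; a pose out of reach is approached as far as the arm can. A call with a gripper value outside its range is refused whole. The fingers move at their own pace and stop on an object; "grip_force" is the grip in N (left out, the last holds). Time passes only in rows, so rows that do not move let the fingers close. It gives the time, the measured TCP pose, the force and the opening at its end, in the units of the state.
- ctrl.get_state(): the state, without advancing time (a new reading comes with each control period).
- ctrl.snapshot(name): name is "scene" or "top" or "wrist"; returns (picture, depth): 480x640x3 uint8, red, green, blue; 480x640 float32, m along the optical axis (not along the pixel's ray), 0 where there is no reading.
- ctrl.camera_params(name): a dict with "camera_matrix" (3x3 intrinsics, pixels), "position" and "attitude" of the camera in the world. Camera axes: x right, y down, z forward; pixel columns grow to the right and rows downward; lengths in m; the calibration is good to about 2 mm. A picture is of the moment at which its call begins: read the wrist's pose just before it. camera_params takes no time and is no camera call; for the wrist camera it gives the pose at the moment of the call.
- ctrl.job_done(): hands the job in, once; it reports no verdict.
Trained networks look in the newest picture that a camera, given by its name, has taken for a name from the list of things; names that differ only in an ending like _2 or _b are one class to them, and where a whole thing is asked for, a point or a joint stands for the part that bears it (a point fixed in the world has none). Each returns a list of dicts, best first, with "score" (0 to 1); they miss things now and then, are a little off and sometimes report something else, mostly with a low value. They report only what shows in the picture. A call takes as long as a camera call.
- ctrl.silhouettes(camera, target): "region" (480x640 bool, what is visible of it).
- ctrl.mark_of(camera, target): "point" ([x, y, z] in m, in world coordinates, good to about 4 mm: a listed point, or the origin of a listed thing).
The state is a dict: "time_s": time; "joint_positions": joint angles; "joint_velocities": joint speeds; "joint_torque": joint torques, N m; "tool_pos": TCP position; "ee_rot": TCP orientation; "wrist_force": force on the tool from outside, world axes, zero at the start; "torque": the same for the moment, N m; "opening": finger opening in m.
Only numpy, scipy, OpenCV 4.12 (cv2) and the standard library are available. Lean on these libraries where they do the work, as an engineer would, in place of code of your own. Each camera call takes 0.05 s, during which the arm holds its last target. There are 200 camera calls.

## Task

Pick the small metal vial carrier off the grey mat by its sloping handle and hang it by its wire bail on the hook of the spring-balanced arm, so that it hangs free above the drip tray with its three vials still in it. The arm sinks under the weight: let the carrier down with it gently, and let go only once the arm has settled carrying the whole weight, so that it neither drops nor springs up. Do not knock over or push about the other things on the bench.

Things in the scene. Friction and masses are not known exactly. Their poses are not given: they have to be found in the camera images.
- carrier: Vial carrier of bare sheet metal, loose on the grey mat (mat top 30 mm above the bench), 0.2 to 0.62 kg with its vials. Open trough 40 mm (x) by 96 mm (y), 32 mm high, three cells in a row along y; a wire bail rises over it and a black handle slopes up towards -x (front left). Origin: centre of the underside, z up. Centre of mass under the bail's peak within 2 mm.
- handle_grip (a point): Point on the axis of the carrier's black flat handle, at (-49, 0, 74) mm from the carrier's origin; pinch here across its 18 mm width (carrier's y). The handle is 10 mm thick, leans 30 degrees from vertical towards -x, starts on the front wall at (-19, 0, 22) mm and ends 26 mm up the slope from this point.
- bail_top (a point): Middle of the underside of the bail's peak, 147 mm straight above the carrier's origin; it rests on the hook when the carrier hangs. The bail is a 6 mm round bar in the carrier's y-z plane: uprights at y = +-50 mm up to 112 mm, then sloping up to the blunt peak.
- station: Spring arm on a fixed stand; place and yaw vary. Origin on the bench straight under the empty hook; the hook opens towards -x, to the front left. Grey foot 84 x 84 x 16 mm with a 22 mm steel column 155 mm behind the hook (+x); two parallel white links reach from it over the hook, 347 and 387 mm up. A steel drip tray, 80 x 120 mm (x, y) and 14 mm high, lies under the hook.
- hook_head: White block at the end of the parallel links with the hook under it; it stays upright and keeps the station's yaw as the arm sinks. Origin at its lower pivot, 87 mm above the hook's seat. The hook is a 7 mm round steel bar that comes down 18 mm behind the seat (+x), runs level for 26 mm and turns up in front (-x).
- hook_seat (a point): Middle of the upper side of the hook's level part, where the bail comes to rest; 260 mm above the bench while the arm is empty. The bail goes in from the -x side, over the tip and under the cover plate, with the carrier's yaw like the station's.
- hook_tip (a point): Top of the hook's upturned tip, 25 mm in front of the seat (-x) and 20 mm above it.
- cover_edge (a point): Front edge, underside, of the white cover plate over the hook (92 mm in x, 60 mm in y): 44 mm in front of the seat (-x) and 66 mm above it. A gripper held upright on the carrier's handle would strike it; one leaning back along the handle clears it.
- swing_arm (a joint): How far the arm has sunk, rad; 0 empty, on its upper stop. Links 130 mm: the seat sinks 130 mm x sin(value) and nears the column by 130 mm x (1 - cos(value)). It starts to give at 0.3 N and yields 11 to 13 mm for each further newton; the loaded carrier rests at 0.14 to 0.5 by its weight. Lightly damped: let go too early, or held down too far, it bounces.
- vial_left: Small capped glass vial, 24 mm diameter, 54 mm high, loose in the +y cell of the carrier. Origin: centre of its underside.
- vial_middle: The same kind of vial, in the middle cell.
- vial_right: The same kind of vial, in the -y cell.
- sample_pot: Bystander: specimen pot with screw cap, 46 mm diameter, 57 mm high, on the mat behind the carrier. Origin: centre of its underside.
- media_bottle: Bystander: clear bottle with cap, 69 mm diameter, 129 mm high, behind the drip tray. Origin: centre of its underside.
- petri_dish: Bystander: flat round dish with lid, 58 mm diameter, 13 mm high, on the mat. Origin: centre of its underside.

How it is judged:
On the way:
1. the carrier hangs on the hook with the arm sunk and settled while the fingers still hold it (contact force between hook_head and carrier above 1 N and value of joint swing_arm above 0.09 rad and velocity of joint swing_arm between -0.12 and 0.12 rad/s and contact force between the fingers and carrier above 0.5 N), for 0.3 s.
At the end, for the whole second after the job is handed in: The carrier hangs by its bail in the hook's seat (peak of the bail within 22 mm of the seat), the arm sunk under its weight and at rest, the carrier upright within 15 degrees, still, its underside at least 30 mm above the bench, each vial in its cell (contact force between hook_head and carrier above 1.4 N and value of joint swing_arm above 0.1 rad and distance between bail_top and hook_seat below 0.022 m and angle between carrier's own z axis and vertical below 0.26 rad and height (world z) of carrier above 0.03 m and linear speed of carrier below 0.06 m/s and velocity of joint swing_arm between -0.2 and 0.2 rad/s and distance between each of vial_left, vial_right and carrier below 0.045 m and distance between vial_middle and carrier below 0.02 m); the robot touches nothing.
It fails at once if the arm is dropped or flung (faster than 1.2 rad/s) (velocity of joint swing_arm above 1.2 rad/s or velocity of joint swing_arm below -1.2 rad/s).
It fails at once if the arm drops or springs up when the carrier is let go (faster than 0.55 rad/s, a hop of some 5 mm, with no finger on the carrier) (contact force between the fingers and carrier below 0.02 N and (velocity of joint swing_arm above 0.55 rad/s or velocity of joint swing_arm below -0.55 rad/s)).
It fails at once if the sample pot, media bottle or petri dish is moved more than 30 mm (distance of any of sample_pot, media_bottle, petri_dish from where it was at the start of the episode above 0.03 m).
It also fails if it takes over 61 s, if anything falls off the work surface, if the arm or the gripper's body presses on something with over 40 N, if the wrist force passes 120 N, or if a joint passes its speed limit or range.

## Working session

There is one attempt and no reset: what is moved stays moved. The work goes in short steps, Python scripts to look and compute and a tool call to move; the robot and the scene stay as the last step left them, time stands still between calls to the robot, and variables do not carry over. Pictures are saved under pics/ and viewed, about 8 in all and at most 12, crops included, and the job is handed in when it is done.

Besides the shell and the picture viewer there is one more tool, called after "Request:" in YAML: its name, and indented under it one key for each argument. servo_tool: Moves the arm, as the interface text tells. Its arguments: {"type":"object","properties":{"gripper":{"type":"array"},"slide":{"type":"array"},"rot":{"type":"array"},"grip_force":{"type":"number"}},"required":["gripper","slide","rot"]}

```bash
ls; mkdir -p pics
cat > h.py <<'E'
import numpy as np,cv2
from station import ctrl
np.set_printoptions(precision=4,suppress=True)
def snap(c,n=None):
    im,d=ctrl.snapshot(c)
    if n: cv2.imwrite(f'pics/{n}.png',im[:,:,::-1])
    return im,d
def marks(c,names):
    for n in names:
        r=ctrl.mark_of(c,n)
        for q in r[:2]: print(c,n,round(float(q['score']),2),np.array(q['point']))
def cloud(c,d,mask=None):
    p=ctrl.camera_params(c);K=np.array(p['camera_matrix']);R=np.array(p['attitude']);t=np.array(p['position'])
    m=d>0
    if mask is not None:m&=mask
    v,u=np.nonzero(m);z=d[v,u]
    P=np.c_[(u-K[0,2])/K[0,0]*z,(v-K[1,2])/K[1,1]*z,z]
    return P@R.T+t
E
python3 - <<'E'
from h import *
print(ctrl.camera_params('scene'))
N=['carrier','handle_grip','bail_top','hook_seat','hook_tip','cover_edge','station','hook_head','vial_left','vial_right','sample_pot','media_bottle','petri_dish']
for c in ['scene','top']:
    im,d=snap(c,c+'1'); marks(c,N)
    np.save(c+'d.npy',d)
print(ctrl.get_state())
a=cv2.imread('pics/scene1.png');b=cv2.imread('pics/top1.png')
E
```

```text
pics
{'camera_matrix': array([[522.6771,   0.    , 319.2122],
       [  0.    , 522.6771, 234.8754],
       [  0.    ,   0.    ,   1.    ]]), 'position': array([0.886 , 0.8603, 0.742 ]), 'attitude': array([[-0.9417,  0.1617, -0.2949],
       [ 0.3363,  0.4655, -0.8187],
       [ 0.0049, -0.8701, -0.4928]])}
scene carrier 0.62 [0.5429 0.1122 0.0285]
scene handle_grip 0.59 [0.4854 0.1167 0.1041]
scene bail_top 0.84 [0.5347 0.1038 0.1745]
scene bail_top 0.49 [0.5433 0.1377 0.0329]
scene hook_seat 0.84 [ 0.4733 -0.0689  0.2682]
scene hook_tip 0.65 [ 0.4625 -0.0418  0.2818]
scene cover_edge 0.85 [ 0.452  -0.0318  0.3253]
scene cover_edge 0.58 [ 0.4589 -0.0404  0.2824]
scene station 0.66 [ 0.471  -0.0666  0.0019]
scene hook_head 0.7 [ 0.4869 -0.086   0.3468]
scene vial_left 0.49 [0.5415 0.1369 0.0333]
scene vial_right 0.54 [0.5307 0.0768 0.0384]
scene sample_pot 0.71 [0.6714 0.2219 0.0286]
scene sample_pot 0.54 [0.5376 0.1052 0.0312]
scene media_bottle 0.71 [ 0.6494 -0.1308 -0.0043]
scene petri_dish 0.6 [0.6835 0.0245 0.0314]
scene petri_dish 0.34 [0.5314 0.0767 0.0378]
top carrier 0.62 [0
[... 478 characters left out ...]
 0.2294 0.0281]
top media_bottle 0.95 [ 0.6505 -0.133  -0.0037]
top petri_dish 0.93 [0.6856 0.0242 0.0311]
{'time_s': 1.4, 'joint_positions': array([-1.2105,  0.5912,  0.0484,  1.6085, -0.0333,  0.9427, -0.0337]), 'joint_velocities': array([-0.0008,  0.0013, -0.0002,  0.0016, -0.0006, -0.0008,  0.0003]), 'joint_torque': array([ -0.0004, -54.8646,   1.5459, -19.853 ,   0.0093,   0.0016,
        -0.    ]), 'tool_pos': array([0.3178, 0.6516, 0.2503]), 'ee_rot': array([[-0.8988,  0.4383,  0.    ],
       [ 0.4383,  0.8988, -0.    ],
       [-0.    , -0.    , -1.    ]]), 'wrist_force': array([-0.1423, -0.2711, -0.2813]), 'torque': array([-0.0404, -0.0442,  0.0349]), 'opening': 0.0853015270917465}
```

View pics/scene1.png

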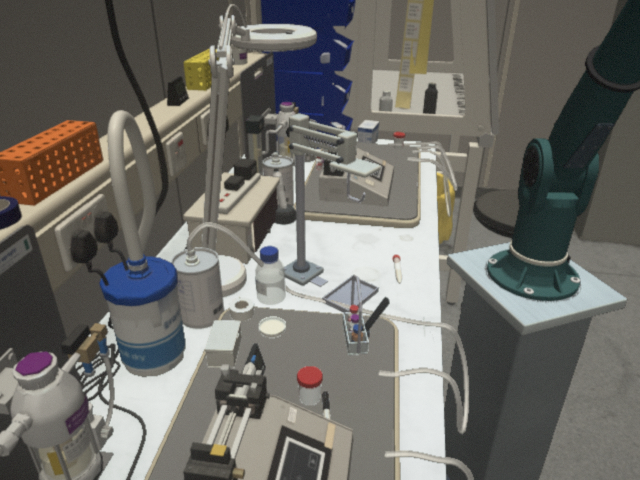

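View pics/top1.png

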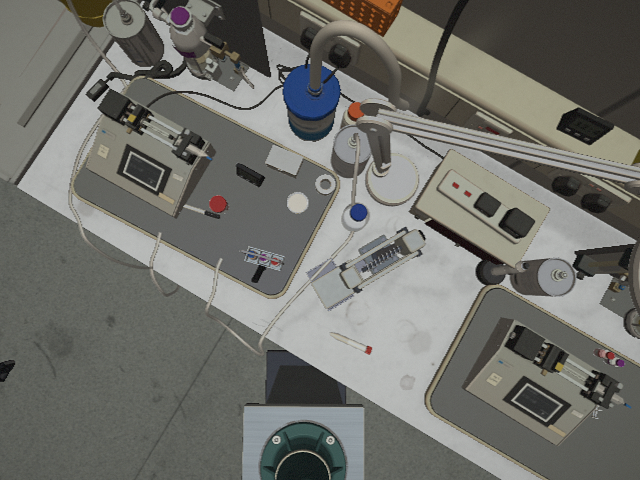

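Scene view: carrier at pixel (357,330), station column (302,220), cover plate (350,168), bottle (270,275). Top view: carrier (263,258) with its handle towards (258,272), tray (335,283), arm running to (415,238). Next I refine both yaws from the depth data.

```bash
cat >> h.py <<'E'
def near(P,c,r): return P[np.hypot(P[:,0]-c[0],P[:,1]-c[1])<r]
def band(P,a,b): return P[(P[:,2]>a)&(P[:,2]<b)]
def rect(Q):
    q=(Q[:,:2]*1000).astype(np.float32); (c,s,a)=cv2.minAreaRect(q); return np.array(c),np.array(s),a
E
python3 - <<'E'
from h import *
for c in ['top','scene']:
    d=np.load(c+'d.npy');P=cloud(c,d)
    def show(n,ctr,r,a,b):
        Q=band(near(P,ctr,r),a,b)
        if len(Q)<5: print(c,n,len(Q));return
        U,S,V=np.linalg.svd(Q[:,:2]-Q[:,:2].mean(0),full_matrices=False)
        print(c,n,len(Q),'mean',Q.mean(0),'pca',np.degrees(np.arctan2(V[0,1],V[0,0])).round(1),S.round(3),'rect',*rect(Q))
    show('bail',(.538,.107),.06,.135,.2)
    show('carr',(.538,.107),.07,.055,.2)
    show('handle',(.485,.116),.03,.09,.14)
    show('cover',(.47,-.06),.07,.318,.34)
    show('links',(.53,-.15),.15,.375,.42)
    show('tray',(.47,-.065),.085,.006,.02)
    show('foot',(.545,-.2),.07,.012,.022)
    show('column',(.545,-.2),.05,.05,.3)
s=ctrl.silhouettes
for c in ['scene','top']:
    d=np.load(c+'d.npy')
    for n in ['hook_head','handle_grip']:
        r=s(c,n)
        if r: 
            Q=cloud(c,d,r[0]['region']);print(c,n,r[0]['score'],len(Q),np.median(Q,0),Q.min(0),Q.max(0),rect(Q))
E
```

```text
top bail 113 mean [0.5353 0.1052 0.1685] pca -105.1 [0.318 0.018] rect [536.3174 108.6344] [104.8659   5.8581] 74.99002075195312
top carr 549 mean [0.5254 0.1109 0.0984] pca -104.1 [0.604 0.499] rect [514.5674 114.1813] [105.4243  85.0384] 74.9803466796875
top handle 93 mean [0.488  0.1212 0.1134] pca 163.1 [0.083 0.049] rect [488.4921 121.7369] [17.5867 30.9901] 72.90791320800781
top cover 738 mean [ 0.4659 -0.0526  0.3382] pca 131.8 [0.561 0.483] rect [473.1171 -65.6529] [59.8061 91.9577] 31.357341766357422
top links 1541 mean [ 0.5213 -0.1449  0.3978] pca 121.3 [2.14 0.67] rect [ 522.8239 -147.3786] [ 59.489  173.5417] 31.259849548339844
top tray 320 mean [ 0.4914 -0.0414  0.0112] pca -167.5 [0.703 0.623] rect [464.6228 -47.5746] [143.6179 131.0684] 22.75887107849121
top foot 408 mean [ 0.5551 -0.1905  0.017 ] pca -153.4 [0.583 0.499] rect [ 554.8784 -194.3879] [78.5368 83.7761] 31.516340255737305
top column 109 mean [ 0.5526 -0.1866  0.1713] pca 178.5 [0.048 0.014] rect [ 553.0302 -187.7772] [ 5.6823 18.7931] 88.55529022216797
scene bail 155 mean [0.5419 0.1239 0.1611] pca 75.1 [
[... 1012 characters left out ...]
_head 0.95 1217 [ 0.4835 -0.0704  0.3404] [ 0.2216 -0.6309  0.0609] [ 0.52   -0.0142  0.401 ] (array([ 378.2338, -333.0751]), array([666.8364,  98.2168]), 70.06962585449219)
scene handle_grip 0.56 1201 [0.5389 0.1265 0.0642] [ 0.4196 -0.149  -0.002 ] [0.5685 0.1609 0.1848] (array([487.7381,   5.4209]), array([333.1115,  85.9178]), 75.57992553710938)
top hook_head 0.64 1346 [ 0.4722 -0.0635  0.3399] [ 0.4278 -0.1124  0.3332] [ 0.5173 -0.0133  0.4022] (array([473.1346, -65.1767]), array([58.8555, 91.9413]), 29.990421295166016)
top handle_grip 0.64 505 [0.5319 0.1145 0.0626] [0.4746 0.0574 0.0276] [0.5703 0.1599 0.1864] (array([536.2052, 107.4862]), array([98.1668, 90.6825]), 26.12029457092285)
```

```bash
cat >> h.py <<'E'
from scipy.spatial.transform import Rotation as Ro, Slerp
def tool(yaw,tilt=30):
    y=np.radians(yaw);t=np.radians(tilt);c=Ro.from_euler('z',y).as_matrix()
    z=c@[np.sin(t),0,-np.cos(t)];yy=c@[0,1,0];return np.c_[np.cross(yy,z),yy,z]
def rows(p,R,n,start=None):
    s=ctrl.get_state();p0=np.array(s['tool_pos']);R0=np.array(s['ee_rot'])
    if start is not None:p0,R0=start
    sl=Slerp([0,1],Ro.from_matrix([R0,R]));t=np.linspace(0,1,n+1);Rs=sl(t).as_matrix();ps=p0+t[:,None]*(np.array(p)-p0)
    print('slide',[[round(float(v),4) for v in Rs[i].T@(ps[i+1]-ps[i])] for i in range(n)])
    print('rot',[round(float(v),2) for v in Ro.from_matrix(Rs[0].T@Rs[1]).as_rotvec(degrees=True)])
def err(p,R):
    s=ctrl.get_state();R0=np.array(s['ee_rot'])
    print('dpos tool',R0.T@(np.array(p)-s['tool_pos']),'drot',Ro.from_matrix(R0.T@R).as_rotvec(degrees=True),'F',s['wrist_force'],'open',s['opening'])
G=np.array([.4897,.1212,.104])
E
python3 - <<'E'
from h import *
R=tool(-15);rows(G-.09*R[:,2],R,12)
E
```

```text
slide [[-0.0286, -0.0342, 0.0057], [-0.0278, -0.0346, 0.0068], [-0.0269, -0.0351, 0.0078], [-0.026, -0.0355, 0.0088], [-0.025, -0.036, 0.0098], [-0.024, -0.0364, 0.0107], [-0.023, -0.0368, 0.0116], [-0.0219, -0.0372, 0.0124], [-0.0207, -0.0376, 0.0132], [-0.0195, -0.038, 0.0139], [-0.0183, -0.0383, 0.0145], [-0.0171, -0.0387, 0.0151]]
rot [-0.24, -2.49, -0.9]
```

Request:
servo_tool:
  gripper: [100,100,100,100,100,100,100,100,100,100,100,100]
  slide:
    - [-0.028,-0.034,0.004]
    - [-0.028,-0.034,0.005]
    - [-0.027,-0.035,0.006]
    - [-0.026,-0.035,0.007]
    - [-0.025,-0.036,0.008]
    - [-0.024,-0.036,0.009]
    - [-0.023,-0.037,0.01]
    - [-0.022,-0.037,0.011]
    - [-0.021,-0.038,0.012]
    - [-0.02,-0.038,0.013]
    - [-0.018,-0.038,0.014]
    - [-0.017,-0.039,0.015]
  rot:
    - [-0.2,-2.5,-0.9]
    - [-0.2,-2.5,-0.9]
    - [-0.2,-2.5,-0.9]
    - [-0.2,-2.5,-0.9]
    - [-0.2,-2.5,-0.9]
    - [-0.2,-2.5,-0.9]
    - [-0.2,-2.5,-0.9]
    - [-0.2,-2.5,-0.9]
    - [-0.2,-2.5,-0.9]
    - [-0.2,-2.5,-0.9]
    - [-0.2,-2.5,-0.9]
    - [-0.2,-2.5,-0.9]
  grip_force: 90

```text
time_s: 3.1
tool_pos: [0.4405, 0.1489, 0.2022]
ee_rot: [[-0.846, 0.276, 0.456], [0.235, 0.961, -0.146], [-0.478, -0.016, -0.878]]
wrist_force: [0.3, -0.1, -0.5]
opening: 0.0853
```

Run:
```python
from h import *
R=tool(-15);err(G-.09*R[:,2],R);print(ctrl.get_state()['joint_positions'])
rows(G-.09*R[:,2],R,3)
```

```text
dpos tool [ 0.0011 -0.0135  0.0228] drot [-1.3171 -1.434  -0.4177] F [ 0.2656 -0.1086 -0.514 ] open 0.08527063561828696
[-1.2367  0.3932  0.7252  2.4791  1.2595  0.1345 -0.5331]
slide [[0.0004, -0.0045, 0.0076], [0.0004, -0.0046, 0.0075], [0.0005, -0.0046, 0.0075]]
rot [-0.44, -0.48, -0.14]
```

Request:
servo_tool:
  gripper: [100,100,100]
  slide:
    - [0.0,-0.007,0.01]
    - [0.0,-0.004,0.008]
    - [0,-0.003,0.006]
  rot:
    - [-0.6,-0.6,-0.2]
    - [-0.4,-0.5,-0.2]
    - [-0.4,-0.5,-0.1]

```text
time_s: 3.48
tool_pos: [0.4485, 0.1356, 0.1853]
ee_rot: [[-0.835, 0.258, 0.485], [0.223, 0.966, -0.131], [-0.503, -0.002, -0.864]]
wrist_force: [0.2, 0.7, -0.6]
opening: 0.0856
```

Run:
```python
from h import *
R=tool(-15);err(G-.09*R[:,2],R);print(ctrl.get_state()['joint_positions'])
im,d=snap('wrist','w1')
marks('wrist',['handle_grip','bail_top','carrier'])
P=cloud('wrist',d);Q=band(near(P,G,.035),.085,.14);print(len(Q))
if len(Q)>9: print(Q.mean(0),rect(Q))
Q=band(near(P,(.537,.1085),.07),.15,.2)
if len(Q)>9: print('bail',Q.mean(0),rect(Q))
err(G,R)
```

```text
dpos tool [ 0.003  -0.0032  0.0022] drot [-0.0747  0.1788  0.0727] F [ 0.2143  0.7295 -0.6472] open 0.08562381390661782
[-0.9517  0.3798  0.3983  2.5069  1.8383  0.2593 -1.0971]
wrist handle_grip 0.92 [0.4901 0.1232 0.102 ]
wrist bail_top 0.78 [0.5363 0.1042 0.1799]
958
[0.4799 0.1228 0.1152] (array([484.0806, 121.5118]), array([17.9777, 24.9927]), 75.39747619628906)
bail [0.5341 0.1079 0.1683] (array([534.9833, 107.7868]), array([99.5543,  7.946 ]), 74.24349975585938)
dpos tool [ 0.0032 -0.0025  0.0924] drot [-0.0908  0.0772 -0.1228] F [0.1013 0.4612 0.0041] open 0.08543919145607216
```

View pics/w1.png

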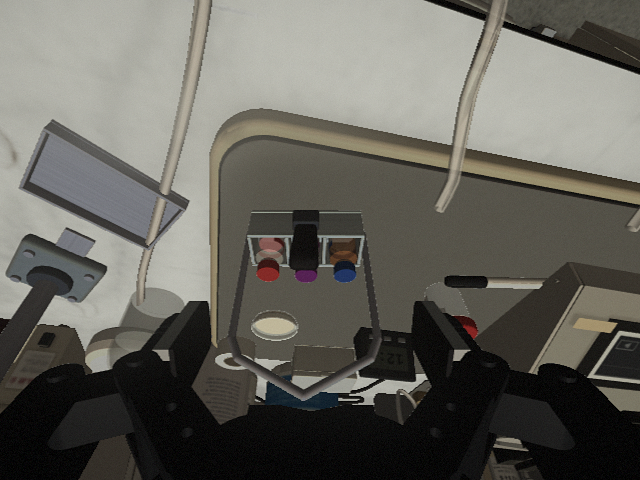

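The wrist view shows the handle at (305,240), centred between the fingers, with the bail and three vials intact. The measured grip point agrees with mine within 2 mm, so I go in along the handle.

Request:
servo_tool:
  gripper: [100,100,100,100,100,100]
  slide:
    - [0.002,-0.001,0.018]
    - [0.002,-0.001,0.018]
    - [0.001,0,0.018]
    - [0,0,0.018]
    - [0,0,0.012]
    - [0,0,0.006]
  rot:
    - [0,0,0]
    - [0,0,0]
    - [0,0,0]
    - [0,0,0]
    - [0,0,0]
    - [0,0,0]

```text
time_s: 4.42
tool_pos: [0.4918, 0.1248, 0.1053]
ee_rot: [[-0.832, 0.258, 0.49], [0.221, 0.966, -0.134], [-0.508, -0.003, -0.861]]
wrist_force: [-0.4, 0.8, 0.1]
opening: 0.0854
```

Run:
```python
from h import *
R=tool(-15);err(G,R);print(ctrl.get_state()['joint_positions'])
```

```text
dpos tool [ 0.0016 -0.004   0.0006] drot [-0.1486  0.5522  0.1136] F [-0.4185  0.7605  0.1466] open 0.08543109416543983
[-0.6164  0.5808  0.0837  2.4748  2.2594  0.4408 -1.4889]
```

Request:
servo_tool:
  gripper: [100,60,30,10,10,10,10,10]
  slide:
    - [0.002,-0.004,0]
    - [0,0,0]
    - [0,0,0]
    - [0,0,0]
    - [0,0,0]
    - [0,0,0]
    - [0,0,0]
    - [0,0,0]
  rot:
    - [0,0.5,0]
    - [0,0,0]
    - [0,0,0]
    - [0,0,0]
    - [0,0,0]
    - [0,0,0]
    - [0,0,0]
    - [0,0,0]
  grip_force: 100

```text
time_s: 5.42
tool_pos: [0.4882, 0.1211, 0.1055]
ee_rot: [[-0.836, 0.258, 0.483], [0.222, 0.966, -0.132], [-0.501, -0.004, -0.865]]
wrist_force: [-0.6, 0.6, 0.4]
opening: 0.017
```

Run:
```python
from h import *
R=tool(-15);err(G,R)
```

```text
dpos tool [-0.0005  0.0005  0.002 ] drot [-0.1611  0.0795  0.1447] F [-0.6435  0.566   0.3555] open 0.01698487025055448
```

Request:
servo_tool:
  gripper: [10,10,10,10,10,10,10,10]
  slide:
    - [-0.002,0,-0.004]
    - [-0.003,0,-0.005]
    - [-0.004,0,-0.007]
    - [-0.004,0,-0.007]
    - [-0.004,0,-0.007]
    - [-0.004,0,-0.007]
    - [0,0,0]
    - [0,0,0]
  rot:
    - [0,0,0]
    - [0,0,0]
    - [0,0,0]
    - [0,0,0]
    - [0,0,0]
    - [0,0,0]
    - [0,0,0]
    - [0,0,0]

```text
time_s: 6.42
tool_pos: [0.4837, 0.122, 0.1491]
ee_rot: [[-0.842, 0.256, 0.474], [0.221, 0.967, -0.129], [-0.491, -0.004, -0.871]]
wrist_force: [-0.7, -0.1, -5.6]
opening: 0.0164
```

```bash
cat >> h.py <<'E'
SX=np.array([.521,-.8536,0]);SY=np.array([.8536,.521,0]);SEAT=np.array([.473,-.063,.260]);YS=-58.6
E
python3 - <<'E'
from h import *
s=ctrl.get_state();print(s['tool_pos'],s['wrist_force'],s['torque'],s['opening'],s['joint_positions'])
im,d=snap('scene');marks('scene',['bail_top','carrier','handle_grip','hook_seat'])
P=cloud('scene',d)
c=s['tool_pos']+[.047,-.0127,0]
for a,b in[(.04,.10),(.01,.04),(.055,.12)]:
    Q=band(near(P,c,.075),s['tool_pos'][2]+a,s['tool_pos'][2]+b);print(len(Q),Q.mean(0),rect(Q),Q[:,2].max())
R=tool(YS)
p=SEAT-.055*SX+.03*SY-.049*SX+[0,0,.036-.073];print(p);rows(p,R,12)
E
```

```text
[0.4837 0.122  0.1491] [-0.7233 -0.1364 -5.5921] [0.3887 1.3701 0.0042] 0.01639168454992077 [-0.7387  0.4725  0.2484  2.469   2.1157  0.2931 -1.3128]
scene bail_top 0.68 [0.53   0.1036 0.2207]
scene bail_top 0.57 [0.532  0.1094 0.0738]
scene carrier 0.7 [0.5355 0.1141 0.0712]
scene carrier 0.65 [0.5386 0.1356 0.0767]
scene handle_grip 0.79 [0.4796 0.115  0.148 ]
scene handle_grip 0.71 [0.524  0.0804 0.0786]
460 [0.4883 0.1292 0.2078] (array([498.9341, 121.9652]), array([99.9658, 80.5325]), 73.6612548828125) 0.2357855422524101
369 [0.4935 0.1247 0.1749] (array([499.4566, 120.2498]), array([106.3053,  76.5277]), 74.31163024902344) 0.18882039584454702
288 [0.4868 0.1279 0.22  ] (array([498.4187, 120.6366]), array([81.6885, 80.7569]), 73.5731201171875) 0.26857812105182877
[0.4444 0.0414 0.223 ]
slide [[-0.0018, -0.0073, -0.0061], [-0.0022, -0.0074, -0.0058], [-0.0026, -0.0075, -0.0056], [-0.003, -0.0075, -0.0054], [-0.0034, -0.0075, -0.0051], [-0.0038, -0.0074, -0.0049], [-0.0043, -0.0073, -0.0047], [-0.0047, -0.0072, -0.0044], [-0.0051, -0.0071, -0.0042], [-0.0055, -0.0069, -0.004], [-0.0058, -0.0068, -0.0038], [-0.0062, -0.0065, -0.0036]]
rot [1.79, -0.04, 3.18]
```

Request:
servo_tool:
  gripper: [10,10,10,10,10,10,10,10,10,10,10,10]
  slide:
    - [-0.002,-0.007,-0.006]
    - [-0.002,-0.007,-0.006]
    - [-0.003,-0.007,-0.006]
    - [-0.003,-0.0075,-0.006]
    - [-0.003,-0.0075,-0.005]
    - [-0.004,-0.0075,-0.005]
    - [-0.004,-0.007,-0.005]
    - [-0.005,-0.007,-0.005]
    - [-0.005,-0.007,-0.004]
    - [-0.0055,-0.007,-0.004]
    - [-0.006,-0.007,-0.004]
    - [-0.006,-0.0065,-0.004]
  rot:
    - [1.8,0,3.2]
    - [1.8,0,3.2]
    - [1.8,0,3.2]
    - [1.8,0,3.2]
    - [1.8,0,3.2]
    - [1.8,0,3.2]
    - [1.8,0,3.2]
    - [1.8,0,3.2]
    - [1.8,0,3.2]
    - [1.8,0,3.2]
    - [1.8,0,3.2]
    - [1.8,0,3.2]

```text
time_s: 8.18
tool_pos: [0.4394, 0.0395, 0.2256]
ee_rot: [[-0.436, 0.868, 0.237], [0.75, 0.496, -0.439], [-0.498, -0.014, -0.867]]
wrist_force: [0.7, 0.1, -5.7]
opening: 0.0165
```

Run:
```python
from h import *
s=ctrl.get_state();print(s['joint_positions'])
R=tool(YS)
p=SEAT-.055*SX+.03*SY-.049*SX+[0,0,.036-.073];err(p,R);rows(p,R,4)
```

```text
[-0.9535  0.3481  0.5309  2.3699  0.7007  0.5566 -0.546 ]
dpos tool [0.0006 0.0053 0.0026] drot [-1.5083 -0.1275 -1.0589] F [ 0.6994  0.0933 -5.733 ] open 0.01645519185252314
slide [[0.0001, 0.0013, 0.0007], [0.0001, 0.0013, 0.0007], [0.0001, 0.0013, 0.0007], [0.0001, 0.0013, 0.0007]]
rot [-0.38, -0.03, -0.26]
```

Request:
servo_tool:
  gripper: [10,10,10,10]
  slide:
    - [0,0.003,0.001]
    - [0,0.002,0.001]
    - [0,0,0]
    - [0,0,0]
  rot:
    - [-0.8,0,-0.5]
    - [-0.8,0,-0.5]
    - [0,0,0]
    - [0,0,0]

```text
time_s: 8.68
tool_pos: [0.4438, 0.0409, 0.2233]
ee_rot: [[-0.452, 0.853, 0.261], [0.74, 0.522, -0.424], [-0.498, 0.001, -0.867]]
wrist_force: [-0.8, -0.3, -5.3]
opening: 0.0166
```

Run:
```python
from h import *
R=tool(YS)
p=SEAT-.055*SX+.03*SY-.049*SX+[0,0,.036-.073];err(p,R)
s=ctrl.get_state();B=s['tool_pos']+.049*SX+[0,0,.073];print('bail pred',B)
for c in['scene','top','wrist']:
    im,d=snap(c);marks(c,['bail_top','hook_seat','hook_tip','carrier','handle_grip'])
    P=cloud(c,d)
    Q=band(near(P,B,.065),B[2]-.08,B[2]+.02)
    L=np.c_[(Q-B)@SX,(Q-B)@SY,Q[:,2]-B[2]]
    L=L[(abs(L[:,0])<.025)]
    # bail points: line fits in station axes (x vs z, x vs y)
    if len(L)>10: print(c,len(L),'x=a+b*y+c*z',np.linalg.lstsq(np.c_[np.ones(len(L)),L[:,1:]],L[:,0],rcond=None)[0],'med',np.median(L,0),'max z',L[:,2].max(),'y at top',L[L[:,2]>L[:,2].max()-.008].mean(0))
    if c=='scene':
        cv2.imwrite('pics/s2.png',cv2.resize(im[100:380,240:480],(686,800)[:2] if 0 else (514,600),interpolation=cv2.INTER_CUBIC)[:,:,::-1])
```

```text
dpos tool [0.0002 0.0008 0.0002] drot [ 0.1181 -0.1488  0.0395] F [-0.8143 -0.2789 -5.3164] open 0.016641718721935452
bail pred [ 0.4693 -0.0009  0.2963]
scene bail_top 0.9 [ 0.4673 -0.0085  0.2942]
scene hook_seat 0.62 [ 0.4756 -0.0705  0.2639]
scene hook_tip 0.56 [ 0.4589 -0.0429  0.2811]
scene hook_tip 0.16 [ 0.4462 -0.0159  0.1573]
scene carrier 0.63 [0.4768 0.0031 0.1467]
scene handle_grip 0.91 [0.4438 0.0372 0.219 ]
scene handle_grip 0.39 [0.6732 0.2236 0.0326]
scene 253 x=a+b*y+c*z [0.0009 0.0103 0.0102] med [ 0.0004  0.0158 -0.0288] max z 0.004538303717813719 y at top [0.001  0.0021 0.0005]
top bail_top 0.59 [ 0.4692 -0.0053  0.2967]
top hook_seat 0.54 [ 0.4665 -0.0001  0.1511]
top carrier 0.66 [ 0.4694 -0.0029  0.1477]
top handle_grip 0.64 [0.4416 0.0388 0.2249]
top 148 x=a+b*y+c*z [0.0005 0.0075 0.0084] med [ 0.0004  0.0003 -0.0102] max z 0.0058121652144618174 y at top [ 0.0007 -0.0006  0.0014]
wrist bail_top 0.31 [ 0.4735 -0.0651 -0.0008]
wrist hook_tip 0.27 [0.688  0.0197 0.0287]
wrist carrier 0.65 [ 0.4701 -0.0007  0.1467]
wrist handle_grip 0.65 [0.4442 0.0407 0.2195]
wrist 120 x=a+b*y+c*z [-0.0163  0.0028 -0.3345] med [-0.0016  0.0471 -0.0441] max z -0.0396900385677838 y at top [-0.0016  0.0014 -0.0439]
```

View pics/s2.png

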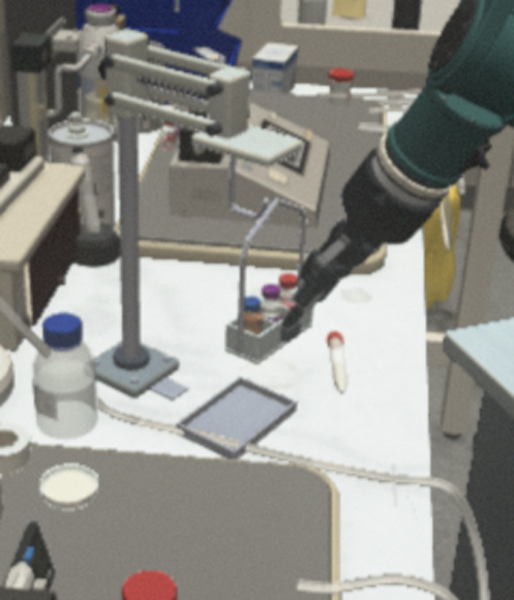

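Prediction and measurement of the bail agree to within about 1 mm (top at z +4.5 to 5.8 mm for a 6 mm bar), and the carrier is level. In the picture the bail peak (270,205) is in front of the hook (240,210), below the cover plate. Next I centre it laterally, then move in.

Request:
servo_tool:
  gripper: [10,10,10,10,10,10,10]
  slide:
    - [0,-0.008,0]
    - [0,-0.009,0]
    - [0,-0.008,0]
    - [0,-0.005,0]
    - [0,0,0]
    - [-0.008,0,0.0045]
    - [-0.008,0,0.005]
  rot:
    - [0,0,0]
    - [0,0,0]
    - [0,0,0]
    - [0,0,0]
    - [0,0,0]
    - [0,0,0]
    - [0,0,0]

```text
time_s: 10.45
tool_pos: [0.4264, 0.0075, 0.2232]
ee_rot: [[-0.453, 0.852, 0.262], [0.74, 0.523, -0.423], [-0.497, 0.002, -0.867]]
wrist_force: [-0.2, -0.3, -5.7]
opening: 0.0164
```

```bash
cat >> h.py <<'E'
def bail():
    s=ctrl.get_state();R=np.array(s['ee_rot']);C=tool(YS).T  # carrier offset in nominal tool frame
    off=R@(C@(.049*SX+np.array([0,0,.073])));B=s['tool_pos']+off-SEAT
    print('t',s['time_s'],'bail rel seat0 [sx,sy,z]',np.array([B@SX,B@SY,B[2]]),'F',s['wrist_force'],'T',s['torque'],'drot',Ro.from_matrix(R.T@tool(YS)).as_rotvec(degrees=True),'q',s['joint_positions'],'op',s['opening'])
E
python3 - <<'E'
from h import *
bail()
im,d=snap('scene');marks('scene',['bail_top','hook_seat','hook_tip'])
P=cloud('scene',d);Q=band(near(P,SEAT,.09),.235,.32);L=np.c_[(Q-SEAT)@SX,(Q-SEAT)@SY,Q[:,2]-.26]
L=L[np.argsort(L[:,0])];L=L[(L[:,0]>-.03)&(abs(L[:,1])<.03)];print(len(L));print(L[::max(1,len(L)//25)])
E
```

```text
t 10.45 bail rel seat0 [sx,sy,z] [-0.0352 -0.003   0.0361] F [-0.1908 -0.2852 -5.6954] T [ 1.1538  0.691  -0.0121] drot [ 0.1775 -0.168   0.0809] q [-0.9421  0.3242  0.5836  2.4374  0.8084  0.4743 -0.575 ] op 0.016351076758467697
scene bail_top 0.71 [ 0.4514 -0.0396  0.2937]
scene bail_top 0.16 [ 0.4517 -0.0286  0.3269]
scene hook_seat 0.74 [ 0.4741 -0.0668  0.2637]
scene hook_seat 0.72 [ 0.4539 -0.0296  0.3265]
121
[[-0.0253  0.0001  0.0163]
 [-0.0204 -0.0041  0.0063]
 [-0.0128 -0.0011 -0.0043]
 [-0.0039 -0.0022  0.002 ]
 [-0.0027 -0.0006 -0.0048]
 [ 0.0004  0.0025 -0.0023]
 [ 0.0029  0.0027 -0.003 ]
 [ 0.0076 -0.0001 -0.0007]
 [ 0.0098  0.0005 -0.0011]
 [ 0.0121  0.0011  0.0007]
 [ 0.0151  0.0006 -0.0003]
 [ 0.016  -0.0004  0.0037]
 [ 0.0164 -0.0002  0.0202]
 [ 0.0169  0.0012  0.0549]
 [ 0.0171  0.0005  0.0478]
 [ 0.0175 -0.0012  0.0265]
 [ 0.0176 -0.0005  0.0428]
 [ 0.0178 -0.0013  0.0333]
 [ 0.0181  0.0009  0.0153]
 [ 0.0182  0.0009  0.0177]
 [ 0.0186 -0.0003  0.0054]
 [ 0.0188  0.001   0.0338]
 [ 0.019   0.0009  0.0383]
 [ 0.0192  0.      0.0264]
 [ 0.0199  0.0003  0.0493]
 [ 0.0205 -0.002   0.023 ]
 [ 0.0207  0.0019  0.0336]
 [ 0.0213 -0.0005  0.0022]
 [ 0.0219  0.0011  0.0467]
 [ 0.0226 -0.0006  0.0345]
 [ 0.0244 -0.0022  0.0495]]
```

Request:
servo_tool:
  gripper: [10,10,10,10,10,10,10]
  slide:
    - [-0.005,0.003,0.003]
    - [-0.006,0,0.0035]
    - [-0.006,0,0.0035]
    - [-0.006,0,0.0035]
    - [-0.005,0,0.003]
    - [-0.002,0,0.001]
    - [0,0,0]
  rot:
    - [0,0,0]
    - [0,0,0]
    - [0,0,0]
    - [0,0,0]
    - [0,0,0]
    - [0,0,0]
    - [0,0,0]

```text
time_s: 11.52
tool_pos: [0.448, -0.0226, 0.2226]
ee_rot: [[-0.453, 0.853, 0.26], [0.74, 0.522, -0.424], [-0.498, 0.001, -0.867]]
wrist_force: [-0.8, 0.1, -5.9]
opening: 0.0167
```

Run:
```python
from h import *
bail()
```

```text
t 11.525 bail rel seat0 [sx,sy,z] [ 0.0017 -0.0003  0.0355] F [-0.7967  0.0521 -5.9123] T [1.1943 0.7908 0.0259] drot [ 0.082  -0.1636  0.0417] q [-0.8541  0.3427  0.5989  2.4152  0.8272  0.4298 -0.5044] op 0.01670181935700491
```

Request:
servo_tool:
  gripper: [10,10,10,10,10,10,10,10]
  slide:
    - [0.003,0,0.005]
    - [0.003,0,0.005]
    - [0.003,0,0.005]
    - [0.003,0,0.005]
    - [0.002,0,0.004]
    - [0.0015,0,0.003]
    - [0.001,0,0.002]
    - [0.001,0,0.0015]
  rot:
    - [0,0,0]
    - [0,0,0]
    - [0,0,0]
    - [0,0,0]
    - [0,0,0]
    - [0,0,0]
    - [0,0,0]
    - [0,0,0]

```text
time_s: 12.52
tool_pos: [0.4483, -0.0214, 0.1847]
ee_rot: [[-0.455, 0.851, 0.261], [0.738, 0.525, -0.423], [-0.497, 0.0, -0.868]]
wrist_force: [-1.1, -0.7, -4.6]
opening: 0.0165
```

Run:
```python
from h import *
bail()
im,d=snap('scene');marks('scene',['bail_top','hook_seat'])
```

```text
t 12.525 bail rel seat0 [sx,sy,z] [ 0.0008  0.0008 -0.0024] F [-1.0643 -0.7277 -4.5967] T [ 1.0886  0.679  -0.0385] drot [ 0.1524 -0.1737  0.2226] q [-0.8752  0.4579  0.6541  2.4474  0.9173  0.2899 -0.6199] op 0.01653616449852243
scene bail_top 0.61 [ 0.4717 -0.0672  0.2532]
scene bail_top 0.33 [ 0.4722 -0.0684  0.004 ]
scene hook_seat 0.64 [ 0.4748 -0.069   0.2575]
```

Request:
servo_tool:
  gripper: [10,10,10,10,10,10,10,10]
  slide:
    - [0.001,0,0.0023]
    - [0.001,0,0.0023]
    - [0.001,0,0.0023]
    - [0.001,0,0.0023]
    - [0.001,0,0.0023]
    - [0.001,0,0.0023]
    - [0.001,0,0.0023]
    - [0.001,0,0.0023]
  rot:
    - [0,0,0]
    - [0,0,0]
    - [0,0,0]
    - [0,0,0]
    - [0,0,0]
    - [0,0,0]
    - [0,0,0]
    - [0,0,0]

```text
time_s: 13.68
tool_pos: [0.45, -0.0238, 0.1642]
ee_rot: [[-0.454, 0.851, 0.262], [0.739, 0.524, -0.424], [-0.498, 0.001, -0.867]]
wrist_force: [-0.2, -1.9, -3.8]
opening: 0.0166
```

Run:
```python
from h import *
bail()
im,d=snap('scene');marks('scene',['bail_top','hook_seat'])
```

```text
t 13.675 bail rel seat0 [sx,sy,z] [ 0.0037  0.0009 -0.0229] F [-0.1529 -1.8887 -3.7603] T [ 0.8144  0.572  -0.1445] drot [ 0.1656 -0.1175  0.171 ] q [-0.8966  0.5363  0.7125  2.4615  0.9757  0.1939 -0.6867] op 0.016644613350958706
scene bail_top 0.64 [ 0.4744 -0.0706  0.2316]
scene hook_seat 0.66 [ 0.4769 -0.0722  0.2365]
```

Request:
servo_tool:
  gripper: [10,10,10,10,10,10,10,10]
  slide:
    - [0.0008,0,0.0024]
    - [0.0008,0,0.0024]
    - [0.0008,0,0.0024]
    - [0.0008,0,0.0024]
    - [0.0008,0,0.0024]
    - [0.0008,0,0.0024]
    - [0.0008,0,0.0024]
    - [0.0008,0,0.0024]
  rot:
    - [0,0,0]
    - [0,0,0]
    - [0,0,0]
    - [0,0,0]
    - [0,0,0]
    - [0,0,0]
    - [0,0,0]
    - [0,0,0]

```text
time_s: 14.82
tool_pos: [0.4529, -0.0286, 0.144]
ee_rot: [[-0.452, 0.852, 0.262], [0.738, 0.523, -0.426], [-0.501, 0.001, -0.866]]
wrist_force: [0.1, -1.8, -1.4]
opening: 0.0166
```

Run:
```python
from h import *
bail()
im,d=snap('scene');marks('scene',['bail_top','hook_seat'])
```

```text
t 14.825 bail rel seat0 [sx,sy,z] [ 0.0091  0.0007 -0.043 ] F [ 0.0972 -1.76   -1.3617] T [ 0.4103  0.393  -0.168 ] drot [0.1012 0.0458 0.0756] q [-0.911   0.6222  0.7715  2.4716  1.1139  0.0938 -0.8311] op 0.016649512537969233
scene bail_top 0.78 [ 0.478  -0.0763  0.2162]
scene hook_seat 0.79 [ 0.4797 -0.0799  0.218 ]
```

Joint 6 is close to its lower limit, so I continue in small steps.

Request:
servo_tool:
  gripper: [10,10]
  slide:
    - [0.0007,0,0.002]
    - [0.0007,0,0.002]
  rot:
    - [0,0,0]
    - [0,0,0]

```text
time_s: 15.22
tool_pos: [0.4532, -0.0297, 0.1401]
ee_rot: [[-0.451, 0.853, 0.262], [0.738, 0.522, -0.427], [-0.501, 0.001, -0.865]]
wrist_force: [-0.5, -0.7, -0.4]
opening: 0.0162
```

Run:
```python
from h import *
bail()
```

```text
t 15.225 bail rel seat0 [sx,sy,z] [ 0.0102  0.0004 -0.0468] F [-0.481  -0.6987 -0.3614] T [ 0.3214  0.3958 -0.212 ] drot [0.0755 0.0888 0.034 ] q [-0.9031  0.6321  0.7653  2.4734  1.2231  0.0872 -0.9433] op 0.016215210519952162
```

```bash
cat >> h.py <<'E'
def avg(n=12):
    A=[]
    for i in range(n):
        ctrl.snapshot('top');s=ctrl.get_state();A.append(np.r_[s['wrist_force'],s['torque'],s['tool_pos']])
    A=np.array(A);print('avgF,T,p',A.mean(0),'sd',A.std(0));return A
E
python3 - <<'E'
from h import *
avg();bail()
E
```

```text
avgF,T,p [-0.6941 -1.721  -0.5525  0.312   0.4195 -0.236   0.453  -0.0296  0.14  ] sd [0.439  0.4889 0.5793 0.0436 0.032  0.0442 0.     0.0001 0.    ]
t 15.825 bail rel seat0 [sx,sy,z] [ 0.01    0.0004 -0.0469] F [-1.0587 -1.87   -0.8771] T [ 0.2489  0.3869 -0.3403] drot [0.0738 0.0643 0.0522] q [-0.9032  0.6321  0.7651  2.4735  1.2213  0.087  -0.9415] op 0.016816035262165702
```

Request:
servo_tool:
  gripper: [10,10,10,10]
  slide:
    - [0,-0.0005,0.0017]
    - [0,-0.0005,0.0017]
    - [0,-0.0002,0.0017]
    - [0,0,0]
  rot:
    - [0,0,0]
    - [0,0,0]
    - [0,0,0]
    - [0,0,0]

```text
time_s: 16.32
tool_pos: [0.454, -0.0314, 0.1354]
ee_rot: [[-0.453, 0.852, 0.263], [0.738, 0.524, -0.425], [-0.5, 0.002, -0.866]]
wrist_force: [-1.1, -2.3, -0.1]
opening: 0.0167
```

Run:
```python
from h import *
avg();bail();im,d=snap('scene','s3');marks('scene',['bail_top','hook_seat'])
P=cloud('scene',d);Q=band(near(P,SEAT+.005*SX,.06),.17,.36);L=np.c_[(Q-SEAT)@SX,(Q-SEAT)@SY,Q[:,2]-.26]
C=L[L[:,2]>.0]; h=np.histogram(C[:,2],bins=np.arange(0,.1,.004));print(h[0])
m=C[(C[:,2]>.014)&(C[:,2]<.033)];print('cover?',len(m),m.min(0),m.max(0),np.median(m,0))
cv2.imwrite('pics/s3.png',cv2.resize(im[140:320,290:450],(533,600),interpolation=cv2.INTER_CUBIC)[:,:,::-1])
```

```text
avgF,T,p [-0.8372 -1.6774 -0.0549  0.3093  0.3985 -0.205   0.454  -0.0314  0.1354] sd [0.439  0.5171 0.4361 0.0359 0.0325 0.0428 0.     0.     0.    ]
t 16.925 bail rel seat0 [sx,sy,z] [ 0.0121  0.0003 -0.0516] F [-1.4285 -2.1024  0.341 ] T [ 0.3306  0.3869 -0.1368] drot [ 0.2006 -0.0063  0.1193] q [-0.8851  0.6392  0.749   2.4754  1.4098  0.0843 -1.1288] op 0.016489336970806626
scene bail_top 0.91 [ 0.4803 -0.0789  0.205 ]
scene bail_top 0.35 [ 0.4575 -0.0903  0.0689]
scene hook_seat 0.56 [ 0.4805 -0.0817  0.2091]
[  0   0   0  25  81 139 311  24  44  51  48  50  43  31  32  31  28  28
  39  59  72  87  16   2]
cover? 595 [-0.0315 -0.0306  0.014 ] [0.0586 0.0315 0.033 ] [0.0035 0.0134 0.0245]
```

View pics/s3.png

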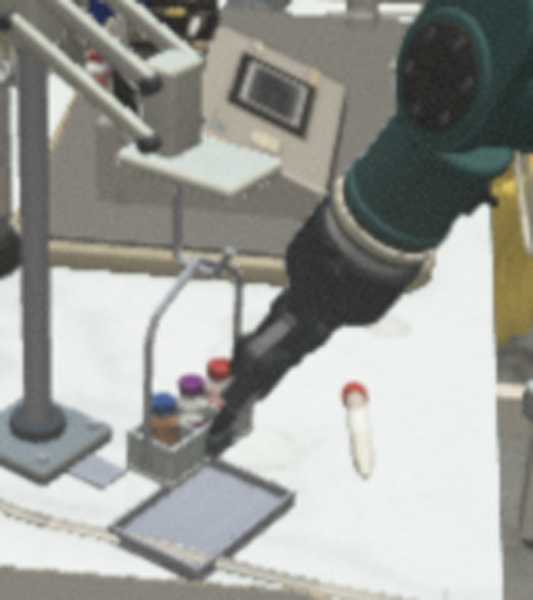

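The picture shows the bail (220,265) on the hook, three caps in place, and the tool clear of the cover plate. Vertical force is near zero, but about 1.2 N of horizontal friction remains along the link, so I relieve that before letting go.

Request:
servo_tool:
  gripper: [10,10,10,10]
  slide:
    - [-0.0002,-0.001,0.0013]
    - [-0.0002,-0.001,0.0013]
    - [0,0,0]
    - [0,0,0]
  rot:
    - [0,0,0]
    - [0,0,0]
    - [0,0,0]
    - [0,0,0]

```text
time_s: 17.58
tool_pos: [0.4539, -0.0326, 0.133]
ee_rot: [[-0.455, 0.85, 0.264], [0.738, 0.526, -0.422], [-0.498, 0.003, -0.867]]
wrist_force: [-0.9, -0.4, 0.4]
opening: 0.016
```

Run:
```python
from h import *
A=avg(14);bail();F=A[:,:3].mean(0);print(F@SX,F@SY)
```

```text
avgF,T,p [-0.596  -0.8532 -0.028   0.3348  0.3654 -0.1752  0.4538 -0.0326  0.133 ] sd [0.4819 0.3311 0.4622 0.0256 0.0304 0.0197 0.     0.     0.    ]
t 18.275 bail rel seat0 [sx,sy,z] [ 0.0132 -0.0004 -0.0541] F [-1.3912 -0.7039 -0.135 ] T [ 0.3783  0.3523 -0.1475] drot [ 0.3182 -0.1048  0.2291] q [-0.8736  0.6414  0.7389  2.4781  1.536   0.0844 -1.2519] op 0.01666475705657945
0.4177843032338833 -0.953292788534295
```

Request:
servo_tool:
  gripper: [10,10,10,10]
  slide:
    - [0,-0.001,0.001]
    - [0,-0.001,0.001]
    - [0,0,0]
    - [0,0,0]
  rot:
    - [0,0,0]
    - [0,0,0]
    - [0,0,0]
    - [0,0,0]

```text
time_s: 18.77
tool_pos: [0.4538, -0.0337, 0.1311]
ee_rot: [[-0.457, 0.849, 0.266], [0.737, 0.528, -0.421], [-0.498, 0.004, -0.867]]
wrist_force: [-0.4, 0.4, 0.4]
opening: 0.0166
```

Run:
```python
from h import *
A=avg(16);bail();F=A[:,:3].mean(0);print(F@SX,F@SY)
```

```text
avgF,T,p [-0.1682 -0.5075  0.1472  0.362   0.3007 -0.0446  0.4538 -0.0337  0.1312] sd [0.4618 0.4992 0.5485 0.0219 0.0273 0.0297 0.     0.     0.    ]
t 19.575 bail rel seat0 [sx,sy,z] [ 0.0141 -0.0009 -0.0559] F [-0.4016 -0.1993 -0.0502] T [ 0.3631  0.31   -0.0911] drot [ 0.4611 -0.1331  0.3313] q [-0.8388  0.6274  0.689   2.4797  1.602   0.1162 -1.3182] op 0.016490677265825527
0.34560402103631593 -0.4079752918362697
```

Request:
servo_tool:
  gripper: [17,21,23,26,30,36,44,50]
  slide:
    - [0,0,0]
    - [0,0,0]
    - [0,0,0]
    - [0,0,0]
    - [0,0,0]
    - [0,0,0]
    - [0,0,0]
    - [0,0,0]
  rot:
    - [0,0,0]
    - [0,0,0]
    - [0,0,0]
    - [0,0,0]
    - [0,0,0]
    - [0,0,0]
    - [0,0,0]
    - [0,0,0]
  grip_force: 20

```text
time_s: 20.58
tool_pos: [0.4542, -0.033, 0.131]
ee_rot: [[-0.458, 0.848, 0.267], [0.737, 0.53, -0.42], [-0.497, 0.005, -0.868]]
wrist_force: [0.9, -0.2, -0.0]
opening: 0.0428
```

Run:
```python
from h import *
bail();im,d=snap('scene');marks('scene',['bail_top','hook_seat','handle_grip','carrier'])
im,d=snap('wrist','w2');marks('wrist',['handle_grip','carrier'])
print(SEAT+.049*-SX+.0141*SX+[0,0,-.0559-.073])
```

```text
t 20.575 bail rel seat0 [sx,sy,z] [ 0.0138 -0.0002 -0.0561] F [ 0.9306 -0.2425 -0.0337] T [ 0.4083  0.3256 -0.0392] drot [ 0.5202 -0.1857  0.3802] q [-0.8385  0.6271  0.6876  2.4791  1.6015  0.116  -1.3175] op 0.042828421857451886
scene bail_top 0.97 [ 0.4775 -0.0781  0.2011]
scene bail_top 0.31 [0.6746 0.2241 0.0312]
scene hook_seat 0.75 [ 0.479  -0.0794  0.2061]
scene handle_grip 0.58 [ 0.4519 -0.0352  0.1279]
scene carrier 0.81 [ 0.481  -0.0732  0.0565]
scene carrier 0.73 [ 0.479  -0.0783  0.2014]
wrist handle_grip 0.95 [ 0.4503 -0.0331  0.1288]
wrist carrier 0.87 [ 0.4788 -0.073   0.0566]
[ 0.4548 -0.0332  0.1311]
```

View pics/w2.png

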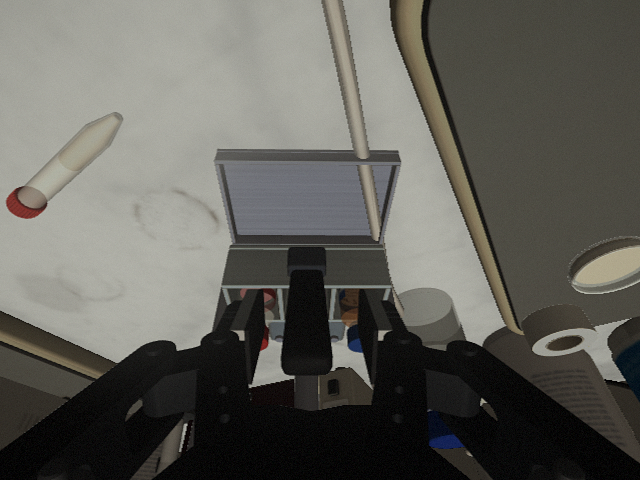

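The wrist view shows the handle at (307,310), free and centred between the open fingers at (245,330) and (370,330). The carrier has kept its height. Next I back out along the handle.

Request:
servo_tool:
  gripper: [50,50,50,50,50,50,50,50,50]
  slide:
    - [0,0,-0.006]
    - [0,0,-0.01]
    - [0,0,-0.012]
    - [0,0,-0.015]
    - [0,0,-0.015]
    - [0,0,-0.015]
    - [0,0,-0.015]
    - [0,0,-0.015]
    - [0,0,0]
  rot:
    - [0,0,0]
    - [0,0,0]
    - [0,0,0]
    - [0,0,0]
    - [0,0,0]
    - [0,0,0]
    - [0,0,0]
    - [0,0,0]
    - [0,0,0]

```text
time_s: 22.1
tool_pos: [0.4247, 0.0104, 0.223]
ee_rot: [[-0.457, 0.849, 0.264], [0.737, 0.528, -0.422], [-0.497, 0.002, -0.868]]
wrist_force: [-0.4, 1.3, -0.0]
opening: 0.0429
```

Run:
```python
from h import *
bail()
for k in range(2):
    im,d=snap('scene');marks('scene',['bail_top','hook_seat','carrier','vial_left','vial_middle','vial_right'])
cv2.imwrite('pics/s4.png',cv2.resize(im[140:320,290:450],(533,600),interpolation=cv2.INTER_CUBIC)[:,:,::-1])
marks('scene',['sample_pot','media_bottle','petri_dish'])
```

```text
t 22.1 bail rel seat0 [sx,sy,z] [-0.0386 -0.0028  0.0359] F [-0.3904  1.3056 -0.0126] T [ 0.5023  0.2344 -0.022 ] drot [ 0.318 -0.173  0.328] q [-0.8605  0.3053  0.4646  2.4369  0.8575  0.5126 -0.6386] op 0.042905560463114875
scene bail_top 0.58 [ 0.4774 -0.0797  0.2051]
scene hook_seat 0.89 [ 0.479  -0.078   0.2037]
scene hook_seat 0.31 [ 0.48   -0.0798  0.2006]
scene carrier 0.89 [ 0.4824 -0.0725  0.0559]
scene carrier 0.48 [ 0.4797 -0.082   0.2079]
scene vial_left 0.61 [ 0.5039 -0.0655  0.0581]
scene vial_middle 0.6 [ 0.4778 -0.0745  0.0564]
scene vial_right 0.42 [ 0.4543 -0.0942  0.0624]
scene bail_top 0.8 [ 0.4757 -0.08    0.2031]
scene hook_seat 0.94 [ 0.4804 -0.0811  0.2072]
scene carrier 0.82 [ 0.4835 -0.0727  0.0551]
scene vial_left 0.56 [ 0.5046 -0.0626  0.0582]
scene vial_middle 0.54 [ 0.4577 -0.0934  0.0638]
scene vial_middle 0.44 [ 0.4786 -0.0754  0.0547]
scene vial_right 0.42 [ 0.4552 -0.0922  0.064 ]
scene sample_pot 0.68 [0.6715 0.2224 0.0284]
scene media_bottle 0.66 [ 0.6501 -0.1312 -0.0061]
scene petri_dish 0.86 [0.6843 0.0214 0.0311]
```

View pics/s4.png

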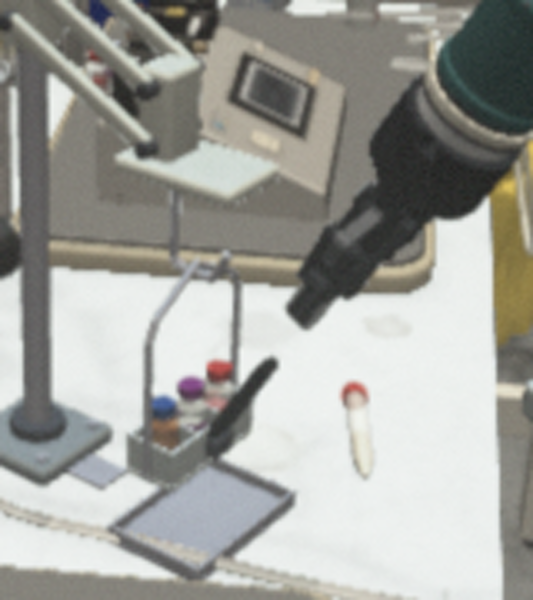

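The gripper is clear at (300,310), and the carrier hangs upright in the hook with all three vials. I let it settle for half a second more, then hand in.

Request:
servo_tool:
  gripper: [50,50,50,50]
  slide:
    - [0,0,-0.01]
    - [0,0,0]
    - [0,0,0]
    - [0,0,0]
  rot:
    - [0,0,0]
    - [0,0,0]
    - [0,0,0]
    - [0,0,0]

```text
time_s: 23.45
tool_pos: [0.4218, 0.0148, 0.2321]
ee_rot: [[-0.457, 0.85, 0.263], [0.737, 0.527, -0.422], [-0.498, 0.001, -0.867]]
wrist_force: [-0.2, -0.5, -0.5]
opening: 0.0427
```

Run:
```python
from h import *
snap('scene');marks('scene',['bail_top','hook_seat','carrier']);print(ctrl.job_done())
```

```text
scene bail_top 0.72 [ 0.4774 -0.0785  0.2032]
scene hook_seat 0.94 [ 0.4805 -0.0804  0.2054]
scene carrier 0.88 [ 0.4815 -0.0759  0.0537]
the job is handed in; nothing more can be done
None
```

The carrier hangs by its bail on the hook with its three vials in it, and I handed the job in at about 23.5 s; no verdict was reported.

- **What I did:** I gripped the carrier by its handle with the gripper leaning 30° and took the bail in over the hook tip. I then let it down about 56 mm with the arm and opened the fingers once the vertical wrist force averaged about 0 N (weight measured about 5.6 N).
- **Last checks:** the bail peak was within about 5 mm of the seat, and the carrier's underside was about 54 mm above the bench. It looked upright with three caps showing. It kept its height within about 3 mm after release, which is within the measuring error. The pot, bottle and dish were all within about 4 mm of where they started.
- **What disagreed:**
  - Before release the averaged wrist readings still showed about 0.5 N sideways and a wrist moment of about 0.4 N m, although the vertical force was near zero. A similar moment was still there after the gripper had backed away, so I took it for sensor bias.
  - In one picture, the vial network's best guess for the middle vial was on the right one. Its second guess agreed with the earlier picture.
  - Joint 6 came close to its lower limit while lowering: 0.084 rad, against 0.08.

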